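Fasten the nest plate on the harness tester with its self-tapping screw

ROBOT

A 6-joint arm with a two-finger parallel gripper is mounted at the origin on the work surface. World frame = base frame: x ahead of the robot, y to its left, z up, the work surface at z = 0. Lengths are in m, angles in rad, forces in N, time in s.
With the tool pointing down it reaches from about 0.35 to 0.975 m from the base axis. Payload 4.9 kg.
Tool frame: the origin (TCP) lies on the centre line of the jaws, within the pads' length; the fingertips stand manip.tcp_to_tips ahead of it and the grasp point (between the pads) is the TCP (manip.tcp_to_tips is the distance from the TCP to the fingertips, in m); y points along the fingers, z is the direction in which the jaws open and shut, and the axes are right-handed (so a half turn about y gives the same grasp; the last joint's range is limited). The gripper opens to 85 mm and grips with 20 to 120 N. Pads are 22 mm wide; open, the fingers measure 114 mm over their backs; the gripper's body (76 mm by 85 mm) begins 54 mm behind the grasp point. The pads swing forward as they close: fully open they stand 13 mm farther back than shut.
Start: joints at [1.058, 0.053, 1.613, -0, 1.476, -0.119], TCP at [0.24, 0.577, 0.25] pointing down, gripper open.
Joint ranges: [-3.01, 3.01], [-1.01, 2.22], [0.06, 2.58], [-1.02, 4.17], [0.09, 2.62], [-3.14, 3.14]. Speed limits (rad/s): [2.57, 2.57, 3.14, 3.14, 3.14, 3.14].

INTERFACE

Orientations are given as a unit quaternion [w, x, y, z].
In Python, from plant import manip gives the robot as it stands.
- The arm moves only by the tool apply_moves, never from a script. Its argument "moves" is a list of rows, each a list of 7 numbers: the gripper's target within -1 to 1 (shut at 1, half-way at 0, fully open at -1), then the shift along the tool's x, y, z in mm, then the turn, a rotation vector about the tool's x, y, z in degrees. A call has 1 to 20 rows; each row shifts and turns the commanded pose from where the row before left it, along the tool's axes as they then stand; what a row does not reach is not made up. A row lasts 1/10 s, in which the tool goes at most 50 mm and 8.59 degrees, less where a joint would pass 70% of its speed; a pose out of reach is approached as far as the arm can. A call with a gripper value outside its range is refused whole. The fingers move at their own pace and stop on an object; the grip force is fixed at half the most. Time passes only in rows, so rows that do not move let the fingers close. It gives the time, the measured TCP pose, the force and the opening at its end, in the units of the state.
- manip.state(): the state, without advancing time (a new reading comes with each control period).
- manip.grab_frame(name): name is "scene" or "top" or "wrist"; returns the picture (400x640x3 uint8, blue, green, red); there is no depth.
- manip.calibration(name): a dict with "mtx" (3x3 intrinsics, pixels), "T" (4x4, takes a point from camera to world coordinates); the wrist camera has in their place "T_tool_cam" (4x4, takes a point from camera to tool coordinates, whose origin is the TCP and whose axes are the tool frame's). Camera axes: x right, y down, z forward; pixel columns grow to the right and rows downward; lengths in m; the calibration is good to about 2 mm. A picture is of the moment at which its call begins: read the wrist's pose just before it. calibration takes no time and is no camera call.
- manip.job_done(): hands the job in, once; it reports no verdict.
The state is a dict: "time": time; "joint_pos": joint angles; "joint_vel": joint speeds; "joint_efforts": joint torques, N m; "tool_pos": TCP position; "tool_rot": TCP orientation; "contact_force": force on the tool from outside, world axes, zero at the start; "ft_torque": the same for the moment, N m; "gripper_width": opening from 0.0 (shut) to 1.0 (fully open).
Only numpy, scipy, OpenCV 4.12 (cv2) and the standard library are available. Lean on these libraries where they do the work, as an engineer would, in place of code of your own. Each camera call takes 0.05 s, during which the arm holds its last target. There are 200 camera calls.

TASK

Slide the slotted white nest plate on the tester's bed fully home against its stop bar, so that its slot closes round the shank of the square-head self-tapping screw. Then drive that screw clockwise, pushing firmly down all the while you turn so that it cuts its own thread, until its flange sits down on the plate; do not let it spin without biting, do not ram it in without turning, and do not keep turning once it is down. Leave the connector, the mouse and the screw dish alone, and let go at the end.

Things in the scene. Friction and masses are not known exactly. Their poses are not given: they have to be found in the camera images.
- tester: black sheet-steel base 250 x 500 mm, fixed; flat bed 60 mm above the table. Origin on the table straight below the screw's axis; z up, y along the plate's guide rails towards the stop bar and camera hood. It spans y -200 to 300 mm, x +-125 mm. Hood: black box, 190 mm in x, y 170 to 295 mm, top 165 mm above the table. Rails and stop bar rise 6 mm above the bed
- nest_plate (a joint): travel of the nest plate along the tester's y, in m: 0 is the far end from the stop, 0.050 is fully home against the stop bar. It slides stiffly (about 4 N) and stays where it is left
- nest_grip (a point): centre of the upright white block on the nest plate, by which the plate is moved: 22 mm wide (tester x), 32 mm long (tester y), 30 mm high, standing on the 5 mm thick plate, so its top is 95 mm above the table. With the plate home it is 92 mm from the screw's axis, on the tester's -y side
- screw_head (a point): centre of the screw's square steel head, 16 x 16 mm, 26 mm high, flats square to this point's x and y axes; it turns and sinks with the screw. Below the head a round flange, 30 mm across, 4 mm thick. This point is 86.8 mm above the table at the start (flange 4.5 mm above the plate), 82.3 mm with the flange down on the plate. The screw cannot move sideways or be pulled up
- square_screw (a joint): how far the screw is turned, rad, 0 at the start, growing clockwise from above; takes about 0.1 N m; stays where left. Coarse thread of unknown lead, to be followed by feel: it advances with its thread only if turned while pressed down with 10 to 16 N (best 13); below 8 N it spins and reams, above 18 N it is rammed past its thread. Spoilt when over about 1 mm out of step or past 5.5 rad
- connector: white plastic connector housing, 14 x 30 x 10 mm, lying loose on the tester's bed at about 100 mm from the screw towards the tester's +x; origin under its centre. Not to be disturbed
- mouse: black computer mouse, 110 x 60 x 30 mm, on the table; origin under its centre. Not to be disturbed
- screw_dish: round steel dish with spare screws, 84 mm across, 24 mm high, on the table; origin under its centre. Not to be disturbed

How it is judged:
On the way, in this order (a step that is already met when the one before it is completed fails the run):
1. the nest plate is home against its stop bar, the screw not yet driven (value of joint nest_plate above 0.047 m and z of screw_head in the frame of tester above 0.0858 m), for 0.2 s.
2. the screw has cut its first thread: it has turned and advanced together (value of joint square_screw above 0.8 rad and z of screw_head in the frame of tester below 0.0856 m), for 0.1 s.
At the end, for the whole second after the job is handed in: the nest plate is home (within 3 mm of its stop), the screw has been turned in at least 2.4 rad and its flange is down on the plate (within 0.7 mm), everything still and released (value of joint nest_plate above 0.047 m and z of screw_head in the frame of tester below 0.083 m and value of joint square_screw above 2.4 rad and angular speed of square_screw below 0.1 rad/s); the robot touches nothing.
It fails at once if the screw was driven down more than 1 mm before the plate was home (value of joint nest_plate below 0.046 m and z of screw_head in the frame of tester below 0.0858 m).
It fails at once if the screw was rammed in out of step with its thread (about 1 mm too deep for its turn) ((z of screw_head in the frame of tester below 0.0856 m and value of joint square_screw below 0.16 rad) or (z of screw_head in the frame of tester below 0.085 m and value of joint square_screw below 0.63 rad) or (z of screw_head in the frame of tester below 0.0844 m and value of joint square_screw below 1.1 rad) or (z of screw_head in the frame of tester below 0.0838 m and value of joint square_screw below 1.57 rad) or (z of screw_head in the frame of tester below 0.0832 m and value of joint square_screw below 2.04 rad) or (z of screw_head in the frame of tester below 0.0827 m and value of joint square_screw below 2.43 rad)).
It fails at once if the screw spun without biting and reamed its hole (about 1 mm too little advance for its turn), or was turned past 5.5 rad ((z of screw_head in the frame of tester above 0.0866 m and value of joint square_screw above 1.09 rad) or (z of screw_head in the frame of tester above 0.086 m and value of joint square_screw above 1.56 rad) or (z of screw_head in the frame of tester above 0.0854 m and value of joint square_screw above 2.03 rad) or (z of screw_head in the frame of tester above 0.0848 m and value of joint square_screw above 2.51 rad) or (z of screw_head in the frame of tester above 0.0842 m and value of joint square_screw above 2.98 rad) or (z of screw_head in the frame of tester above 0.0836 m and value of joint square_screw above 3.45 rad) or value of joint square_screw above 5.5 rad).
It fails at once if the connector, the mouse or the screw dish was disturbed (moved more than 20 mm) (distance of any of connector, mouse, screw_dish from where it was at the start of the episode above 0.02 m).
It also fails if it takes over 70 s, if anything falls off the work surface, if the arm or the gripper's body presses on something with over 40 N, if the wrist force passes 120 N, or if a joint passes its speed limit or range.

## Working session

There is one attempt and no reset: what is moved stays moved. The work goes in short steps, Python scripts to look and compute and a tool call to move; the robot and the scene stay as the last step left them, time stands still between calls to the robot, and variables do not carry over. Pictures are saved under pics/ and viewed, about 8 in all and at most 12, crops included, and the job is handed in when it is done.

Besides the shell and the picture viewer there is one more tool, called after "Request:" by a JSON object that holds its "name" and its "arguments", one argument or row to a line. apply_moves: Moves the arm, as the interface text tells. Its arguments: {"type":"object","properties":{"moves":{"type":"array","items":{"type":"array","items":{"type":"number"}}}},"required":["moves"]}

```bash
mkdir -p pics; ls; python3 - <<'E'
from plant import manip
import cv2
for n in ("scene","top"):
    cv2.imwrite(f"pics/{n}0.png",manip.grab_frame(n)); c=manip.calibration(n); print(c["mtx"],c["T"])
print(manip.calibration("wrist")); print(manip.state(), manip.tcp_to_tips)
E
```

```text
pics
[[416.30445954   0.         323.26746468]
 [  0.         416.30445954 204.76224751]
 [  0.           0.           1.        ]] [[-0.74217265  0.46505944 -0.4825966   0.95102951]
 [ 0.67020572  0.51282798 -0.53649954  0.30559938]
 [-0.00201514 -0.72161429 -0.6922924   0.63828191]
 [ 0.          0.          0.          1.        ]]
[[395.81230511   0.         327.54701727]
 [  0.         395.81230511 193.2849623 ]
 [  0.           0.           1.        ]] [[-0.01771431 -0.99769774  0.06546312  0.48789052]
 [-0.99975315  0.0185529   0.01222437 -0.14521199]
 [-0.01341076 -0.06523042 -0.99778011  0.87936178]
 [ 0.          0.          0.          1.        ]]
{'mtx': array([[315.73132375,   0.        , 322.65920886],
       [  0.        , 315.73132375, 203.58272526],
       [  0.        ,   0.        ,   1.        ]]), 'T_tool_cam': array([[-1.98770735e-05,  9.58161234e-01,  2.86229017e-01,
        -7.36377168e-02],
       [ 9.23973888e-05, -2.86229014e-01,  9.58161230e-01,
        -1.23808635e-01],
       [ 9.99999996e-01,  4.54922550e-05, -8.28422009e-05,
        -8.94785280e-04],
       [ 0.00000000e+00,  0.00000000e+00,  0.00000000e+00,
         1.00000000e+00]])}
{'time': 0.1, 'joint_pos': array([ 1.05801323e+00,  5.33182437e-02,  1.61416309e+00,  3.37286112e-06,
        1.47602836e+00, -1.19016385e-01]), 'joint_vel': array([-1.46221495e-03,  2.20324744e-04, -3.42324185e-03, -1.03585961e-03,
        6.14971844e-05,  1.74746102e-03]), 'joint_efforts': array([ 5.59727996e-04, -3.94904995e+01, -3.71362853e+01, -1.07682326e-04,
        3.92621267e-03,  6.49305122e-06]), 'tool_pos': array([0.23953593, 0.57669347, 0.24916512]), 'tool_rot': array([-0.69280197,  0.69408971, -0.13853163,  0.13810824]), 'contact_force': array([ 0.19188659, -0.27560795,  0.55675262]), 'ft_torque': array([ 0.03532829, -0.0025784 , -0.0567687 ]), 'gripper_width': 0.9996213784536975} 0.019
```

View pics/top0.png

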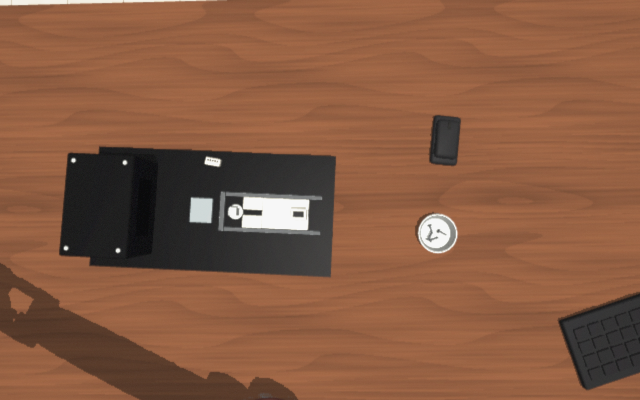

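View pics/scene0.png

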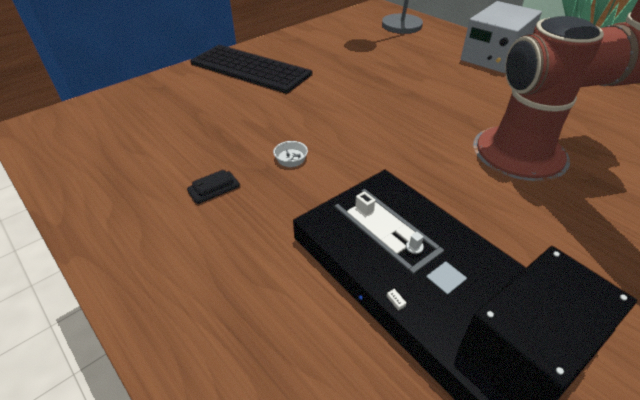

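The top view shows the hood on the left, the screw head near (235,212), the nest block near (298,214) and the connector at (213,161). I'll enlarge the nest area.

```bash
python3 - <<'E'
import cv2
im=cv2.imread("pics/top0.png")[140:285,190:345]
cv2.imwrite("pics/top0c.png",cv2.resize(im,None,fx=5,fy=4.0,interpolation=cv2.INTER_CUBIC)[:580])
E
```

```text
(no output)
```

View pics/top0c.png

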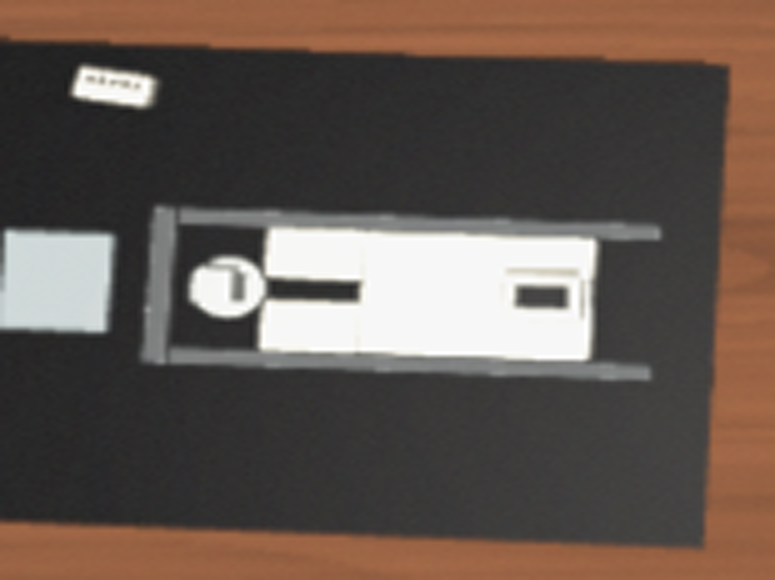

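```bash
cat > h.py <<'E'
import numpy as np, cv2
from scipy.spatial.transform import Rotation as R
from plant import manip
def cam(n,s=None):
    c=manip.calibration(n)
    if n!="wrist": return c["mtx"],c["T"]
    s=s or manip.state(); T=np.eye(4); q=s["tool_rot"]
    T[:3,:3]=R.from_quat(np.roll(q,-1)).as_matrix(); T[:3,3]=s["tool_pos"]
    return c["mtx"],T@c["T_tool_cam"]
def px(K,T,u,v,z):
    d=T[:3,:3]@np.linalg.solve(K,[u,v,1.]); p=T[:3,3]; return p+d*(z-p[2])/d[2]
def proj(K,T,P):
    c=T[:3,:3].T@(np.asarray(P)-T[:3,3]); return (K@c/c[2])[:2]
E
python3 - <<'E'
from h import *
K,T=cam("top")
f=lambda u,v,z:px(K,T,u,v,z)
for n,a in dict(flange=(235.6,211.75,.0735),rt=(335.6,156.3,.06),rb=(330.8,276.3,.06),ru0=(226,194,.066),ru1=(322,198.25,.066),rl0=(224,229,.066),rl1=(320,233.25,.066),inset=(298.4,214,.095),conn=(213,161.5,.07)).items(): print(n,f(*a).round(4))
s=manip.state(); print(R.from_quat(np.roll(s["tool_rot"],-1)).as_matrix().round(3))
E
```

```text
flange [0.5065 0.0529 0.0735]
rt [ 0.6187 -0.1533  0.06  ]
rb [ 0.3713 -0.1388  0.06  ]
ru0 [0.5437 0.0746 0.066 ]
ru1 [ 0.5312 -0.1236  0.066 ]
rl0 [0.4717 0.0788 0.066 ]
rl1 [ 0.4596 -0.1184  0.066 ]
inset [ 0.4993 -0.0771  0.095 ]
conn [0.6113 0.1004 0.07  ]
[[ 0.923 -0.001  0.384]
 [-0.384 -0.002  0.923]
 [-0.    -1.    -0.002]]
```

Bearings agree. The tester is yawed about −3.4°, the screw is near (0.507, 0.053) and the block near (0.499, −0.077). Next I'll go above the block for a wrist view.

Request:
{"name": "apply_moves", "arguments": {
  "moves": [
    [-1,30,0,-31.5,0,0,0],
    [-1,30,0,-31.5,0,0,0],
    [-1,30,0,-31.5,0,0,0],
    [-1,30,0,-31.5,0,0,0],
    [-1,31,0,-31.5,0,0,0],
    [-1,31,0,-31.5,0,0,0],
    [-1,31,0,-31.5,0,0,0],
    [-1,31,0,-31.5,0,0,0],
    [-1,31,0,-31.5,0,0,0],
    [-1,31,0,-31.5,0,0,0],
    [-1,31,0,-31.5,0,0,0],
    [-1,31,0,-31.5,0,0,0],
    [-1,31,0,-31.5,0,0,0],
    [-1,31,0,-31.5,0,0,0],
    [-1,31,0,-31.5,0,0,0],
    [-1,30,0,-31.5,0,0,0]
  ]
}}

```text
time: 1.7
tool_pos: [0.5, -0.0785, 0.2499]
tool_rot: [0.693, -0.693, 0.139, -0.138]
contact_force: [0.4, 0.1, -0.4]
gripper_width: 1.001
```

Request:
{"name": "apply_moves", "arguments": {
  "moves": [
    [-1,0,5,0,0,7.9,0],
    [-1,0,5,0,0,7.9,0],
    [-1,0,5,0,0,7.9,0],
    [-1,0,5,0,0,7.9,0],
    [-1,0,5,0,0,7.9,0],
    [-1,0,5,0,0,7.9,0],
    [-1,0,5,0,0,7.9,0],
    [-1,0,5,0,0,7.9,0],
    [-1,0,5,0,0,7.6,0],
    [-1,0,0,0,0,0,0],
    [-1,0,0,0,0,0,0],
    [-1,0,0,0,0,0,0]
  ]
}}

```text
time: 2.9
tool_pos: [0.4999, -0.0767, 0.2055]
tool_rot: [-0.486, 0.486, -0.514, 0.514]
contact_force: [-0.8, -0.4, 0.7]
gripper_width: 0.995
```

```bash
python3 - <<'E'
from h import *
s=manip.state(); im=manip.grab_frame("wrist"); cv2.imwrite("pics/w1.png",im)
np.save("w1.npy",s,allow_pickle=True)
print(s["tool_pos"],s["joint_pos"],s["contact_force"])
print(R.from_quat(np.roll(s["tool_rot"],-1)).as_matrix().round(4))
K,T=cam("wrist",s)
for P in [(.5065,.0529,.0998),(.4993,-.0771,.095)]: print(proj(K,T,P))
E
```

```text
[ 0.499894   -0.07667329  0.20549106] [-2.99461206e-01 -2.06411289e-01  1.93331106e+00  4.06433267e-05
  1.41450018e+00 -2.42616212e-01] [-0.76421649 -0.38783851  0.68760093]
[[-5.680e-02  2.000e-04  9.984e-01]
 [-9.984e-01 -0.000e+00 -5.680e-02]
 [ 0.000e+00 -1.000e+00  2.000e-04]]
[323.07057746  16.13890605]
[323.24857525 206.92947035]
```

View pics/w1.png

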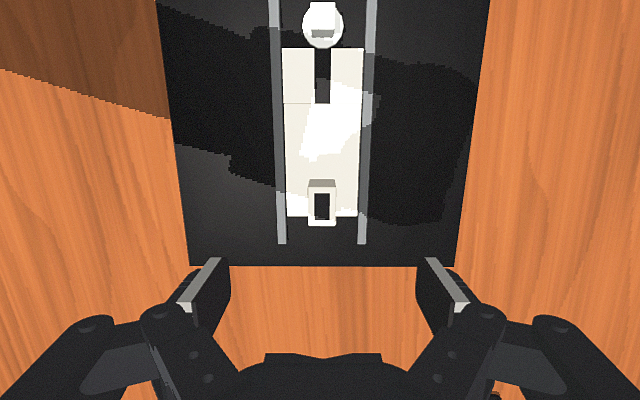

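The wrist view shows the block top centred at about (322,207), which matches the prediction (323,207). The screw is at (322,20). I'll descend and grip the block.

Request:
{"name": "apply_moves", "arguments": {
  "moves": [
    [-1,0,30,0,0,0,0],
    [-1,0,30,0,0,0,0],
    [-1,0,30,0,0,0,0],
    [-1,0,22,0,0,0,0],
    [-1,0,0,0,0,0,0],
    [-1,0,0,0,0,0,0],
    [1,0,0,0,0,0,0],
    [1,0,0,0,0,0,0],
    [1,0,0,0,0,0,0],
    [1,0,0,0,0,0,0],
    [1,0,0,0,0,0,0],
    [1,0,0,0,0,0,0],
    [1,0,0,0,0,0,0],
    [1,0,0,0,0,0,0]
  ]
}}

```text
time: 4.35
tool_pos: [0.4992, -0.0768, 0.0942]
tool_rot: [0.484, -0.486, 0.515, -0.514]
contact_force: [-6.9, 0.9, 6.6]
gripper_width: 0.241
```

Request:
{"name": "apply_moves", "arguments": {
  "moves": [
    [1,-5,0,0,0,0,0],
    [1,-5,0,0,0,0,0],
    [1,-5,0,0,0,0,0],
    [1,-5,0,0,0,0,0],
    [1,-5,0,0,0,0,0],
    [1,-5,0,0,0,0,0],
    [1,-4,0,0,0,0,0],
    [1,0,0,0,0,0,0],
    [1,0,0,0,0,0,0]
  ]
}}

```text
time: 5.25
tool_pos: [0.5012, -0.0431, 0.0942]
tool_rot: [0.484, -0.486, 0.515, -0.514]
contact_force: [-5.9, -2.2, 7.1]
gripper_width: 0.241
```

Request:
{"name": "apply_moves", "arguments": {
  "moves": [
    [1,-1,0,0,0,0,0],
    [1,-1,0,0,0,0,0],
    [1,0,0,0,0,0,0]
  ]
}}

```text
time: 5.55
tool_pos: [0.5013, -0.0416, 0.0942]
tool_rot: [0.484, -0.486, 0.514, -0.514]
contact_force: [-5.7, -2.3, 6.8]
gripper_width: 0.245
```

Request:
{"name": "apply_moves", "arguments": {
  "moves": [
    [1,-1,0,0,0,0,0],
    [1,-1,0,0,0,0,0],
    [1,0,0,0,0,0,0]
  ]
}}

```text
time: 5.85
tool_pos: [0.5014, -0.0396, 0.0942]
tool_rot: [0.484, -0.486, 0.515, -0.514]
contact_force: [-6.1, -4.2, 6.4]
gripper_width: 0.247
```

Request:
{"name": "apply_moves", "arguments": {
  "moves": [
    [1,-1,0,0,0,0,0],
    [1,-1,0,0,0,0,0],
    [1,0,0,0,0,0,0]
  ]
}}

```text
time: 6.15
tool_pos: [0.5015, -0.0385, 0.0943]
tool_rot: [-0.483, 0.487, -0.514, 0.515]
contact_force: [-6.0, -6.7, 6.2]
gripper_width: 0.244
```

Request:
{"name": "apply_moves", "arguments": {
  "moves": [
    [1,-1,0,0,0,0,0],
    [1,-1,0,0,0,0,0],
    [1,0,0,0,0,0,0]
  ]
}}

```text
time: 6.45
tool_pos: [0.5015, -0.0384, 0.0943]
tool_rot: [-0.482, 0.488, -0.513, 0.516]
contact_force: [-7.5, -15.0, 6.3]
gripper_width: 0.245
```

The plate is home: y stopped at −0.0384 and the push force rose to 15 N. I'll release, lift and look at the head.

Request:
{"name": "apply_moves", "arguments": {
  "moves": [
    [1,2,0,0,0,0,0],
    [-1,0,0,0,0,0,0],
    [-1,0,0,0,0,0,0],
    [-1,0,0,0,0,0,0],
    [-1,0,0,0,0,0,0],
    [-1,0,0,0,0,0,0],
    [-1,0,-30,0,0,0,0],
    [-1,0,-30,0,0,0,0],
    [-1,0,-30,0,0,0,0],
    [-1,0,-10,0,0,0,0],
    [-1,0,0,0,0,0,0],
    [-1,0,0,0,0,0,0],
    [-1,0,0,0,0,0,0]
  ]
}}

```text
time: 7.75
tool_pos: [0.501, -0.0365, 0.1909]
tool_rot: [0.484, -0.486, 0.516, -0.513]
contact_force: [0.4, 0.3, 0.9]
gripper_width: 0.997
```

```bash
python3 - <<'E'
from h import *
s=manip.state(); im=manip.grab_frame("wrist"); cv2.imwrite("pics/w2.png",im)
print(s["tool_pos"],s["joint_pos"],s["contact_force"])
K,T=cam("wrist",s); np.savez("w2.npz",K=K,T=T)
u,v=proj(K,T,(.5065,.0529,.0998)).astype(int); print(u,v)
a,b=max(u-80,0),max(v-60,0); print(a,b)
cv2.imwrite("pics/w2c.png",cv2.resize(im[b:b+120,a:a+160],None,fx=5,fy=5,interpolation=cv2.INTER_CUBIC))
E
```

```text
[ 0.5010287  -0.03648466  0.19092808] [-2.20930764e-01 -1.99903854e-01  1.95265376e+00 -1.36864447e-05
  1.39266824e+00 -1.62240587e-01] [0.42876168 0.338843   0.9462069 ]
325 80
245 20
```

View pics/w2c.png

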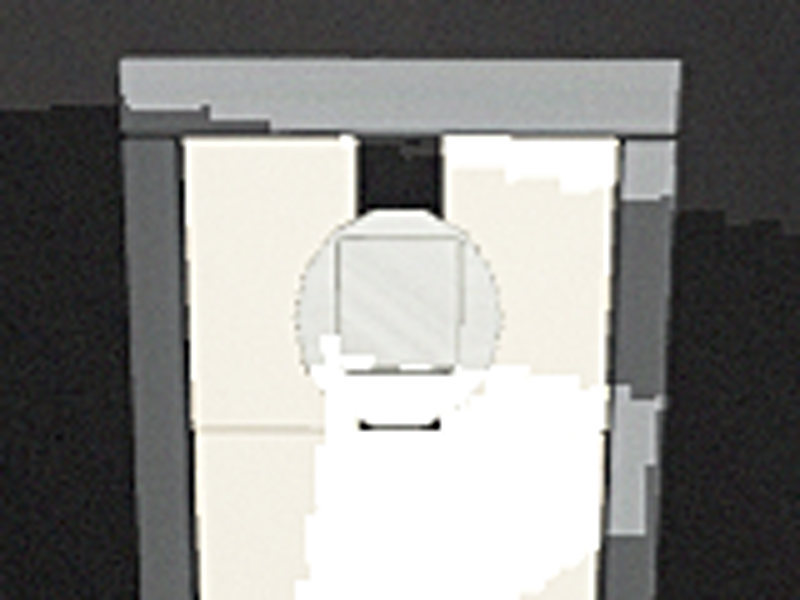

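The plate now butts against the stop bar and the slot is around the screw. The head-top square is centred at about (325.2,80.4), as predicted, with its flats aligned to the tester axes. I'll move over the screw and turn the tool −90°, so the whole drive fits in one grasp.

Request:
{"name": "apply_moves", "arguments": {
  "moves": [
    [-1,-30,0,0,0,0,0],
    [-1,-30,0,0,0,0,0],
    [-1,-29.5,0,0,0,0,0],
    [-1,0,0,0,0,-8.2,0],
    [-1,0,0,0,0,-8.2,0],
    [-1,0,0,0,0,-8.2,0],
    [-1,0,0,0,0,-8.2,0],
    [-1,0,0,0,0,-8.2,0],
    [-1,0,0,0,0,-8.2,0],
    [-1,0,0,0,0,-8.2,0],
    [-1,0,0,0,0,-8.2,0],
    [-1,0,0,0,0,-8.2,0],
    [-1,0,0,0,0,-8.2,0],
    [-1,0,0,0,0,-8,0],
    [-1,0,30,0,0,0,0],
    [-1,0,10,0,0,0,0],
    [-1,0,0,0,0,0,0],
    [-1,0,0,0,0,0,0]
  ]
}}

```text
time: 9.6
tool_pos: [0.5072, 0.0526, 0.153]
tool_rot: [-0.707, 0.707, -0.021, 0.02]
contact_force: [1.2, 0.2, 0.3]
gripper_width: 1.002
```

```bash
python3 - <<'E'
from h import *
d=np.load("w2.npz")
print(px(d["K"],d["T"],325.2,80.4,.0998))
s=manip.state(); im=manip.grab_frame("wrist")
Rm=R.from_quat(np.roll(s["tool_rot"],-1)).as_matrix()
print(s["tool_pos"],s["joint_pos"],s["contact_force"],Rm.round(4),np.degrees(np.arctan2(Rm[1,2],Rm[0,2])))
K,T=cam("wrist",s); np.savez("w3.npz",K=K,T=T)
u,v=proj(K,T,(.5065,.0529,.0998)); print(u,v)
a,b=int(max(u-80,0)),int(max(v-60,0)); print(a,b)
cv2.imwrite("pics/w3c.png",cv2.resize(im[b:b+120,a:a+160],None,fx=5,fy=5,interpolation=cv2.INTER_CUBIC))
E
```

```text
[0.50651616 0.05324379 0.0998    ]
[0.50722268 0.05259071 0.15300449] [-4.26918275e-02 -1.44080955e-01  1.96992601e+00 -3.77590589e-05
  1.31684612e+00 -1.55463397e+00] [1.21000453 0.22749412 0.28530612] [[ 9.983e-01 -1.100e-03  5.880e-02]
 [-5.880e-02  0.000e+00  9.983e-01]
 [-1.100e-03 -1.000e+00 -1.000e-04]] 86.62845004759095
324.08247226859413 235.86034488707287
244 175
```

View pics/w3c.png

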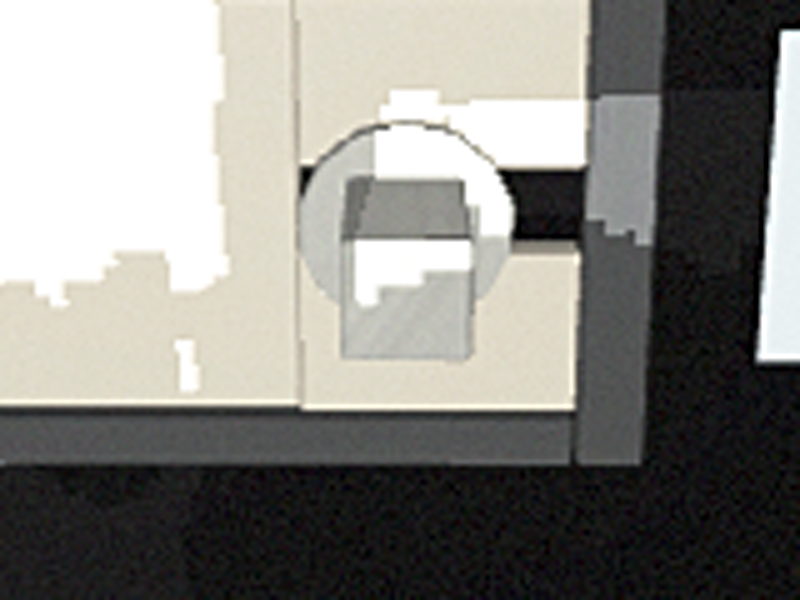

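The head square is centred at about (325.4,234.6), roughly 0.8 mm from prediction, and its flats are aligned. I'll make a small correction, descend and grip.

Request:
{"name": "apply_moves", "arguments": {
  "moves": [
    [-1,-0.7,15,0.7,0,0,0],
    [-1,0,20,0,0,0,0],
    [-1,0,15,0,0,0,0],
    [-1,0,4,0,0,0,0],
    [-1,0,0,0,0,0,0],
    [-1,0,0,0,0,0,0],
    [-1,0,0,0,0,0,0]
  ]
}}

```text
time: 10.35
tool_pos: [0.5076, 0.0533, 0.1003]
tool_rot: [-0.707, 0.707, -0.02, 0.021]
contact_force: [-0.5, 0.1, -0.2]
gripper_width: 0.999
```

```bash
python3 - <<'E'
from h import *
s=manip.state();print(s["tool_pos"],s["contact_force"],s["ft_torque"])
E
```

```text
[0.50755219 0.05331257 0.10034325] [-0.54122851  0.11764419 -0.17085968] [-0.00929633  0.00425759 -0.0190379 ]
```

Request:
{"name": "apply_moves", "arguments": {
  "moves": [
    [1,0,0,0,0,0,0],
    [1,0,0,0,0,0,0],
    [1,0,0,0,0,0,0],
    [1,0,0,0,0,0,0],
    [1,0,0,0,0,0,0],
    [1,0,0,0,0,0,0],
    [1,0,0,0,0,0,0],
    [1,0,0,0,0,0,0]
  ]
}}

```text
time: 11.15
tool_pos: [0.5068, 0.0538, 0.0996]
tool_rot: [0.707, -0.706, 0.021, -0.021]
contact_force: [-1.2, 3.1, 4.3]
gripper_width: 0.169
```

```bash
python3 - <<'E'
from h import *
s=manip.state();print(s["tool_pos"],s["contact_force"],s["ft_torque"],s["gripper_width"])
E
```

```text
[0.50684529 0.05383678 0.09963346] [-1.18663566  3.06686089  4.30985211] [0.71261262 0.27609222 0.00365226] 0.16855878708966163
```

Request:
{"name": "apply_moves", "arguments": {
  "moves": [
    [1,0,1,0,0,0,0],
    [1,0,0,0,0,0,0],
    [1,0,0,0,0,0,0]
  ]
}}

```text
time: 11.45
tool_pos: [0.5069, 0.0539, 0.0996]
tool_rot: [0.707, -0.706, 0.021, -0.021]
contact_force: [-4.2, 4.4, 10.4]
gripper_width: 0.169
```

Request:
{"name": "apply_moves", "arguments": {
  "moves": [
    [1,0,0.7,0,0,0,0],
    [1,0,0,0,0,0,0],
    [1,0,0,0,0,0,0]
  ]
}}

```text
time: 11.75
tool_pos: [0.5069, 0.0538, 0.0995]
tool_rot: [0.707, -0.706, 0.021, -0.02]
contact_force: [-6.2, 5.2, 13.3]
gripper_width: 0.17
```

Force is 13 N. I'll turn in small steps, following the estimated 8 mm/rev lead (0.022 mm/deg), and watch the force.

Request:
{"name": "apply_moves", "arguments": {
  "moves": [
    [1,0,0.09,0,0,4,0],
    [1,0,0.09,0,0,4,0],
    [1,0,0.09,0,0,4,0],
    [1,0,0.0,0,0,0,0]
  ]
}}

```text
time: 12.15
tool_pos: [0.5069, 0.0539, 0.0993]
tool_rot: [0.701, -0.7, 0.095, -0.095]
contact_force: [-6.6, 4.5, 13.5]
gripper_width: 0.169
```

```bash
cat > st.py <<'E'
from h import *
s=manip.state(); Rm=R.from_quat(np.roll(s["tool_rot"],-1)).as_matrix()
a=np.degrees(np.arctan2(Rm[1,2],Rm[0,2])); t=(86.6-a)%360
print("turn %.1f"%t,"z",s["tool_pos"].round(5),"drop %.2f exp %.2f"%(99.6-1e3*s["tool_pos"][2],t*.0222),s["contact_force"].round(1),s["ft_torque"].round(2),s["joint_pos"][5].round(2),s["gripper_width"].round(3), "tilt",Rm[:2,1].round(3))
E
python3 st.py
```

```text
Traceback (most recent call last):
  File "st.py", line 4, in <module>
    print("turn %.1f"%t,"z",s["tool_pos"].round(5),"drop %.2f exp %.2f"%(99.6-1e3*s["tool_pos"][2],t*.0222),s["contact_force"].round(1),s["ft_torque"].round(2),s["joint_pos"][5].round(2),s["gripper_width"].round(3), "tilt",Rm[:2,1].round(3))
                                                                                                                                                                                           ^^^^^^^^^^^^^^^^^^^^^^^^
AttributeError: 'float' object has no attribute 'round'
```

Request:
{"name": "apply_moves", "arguments": {
  "moves": [
    [1,0,0.09,0,0,4,0],
    [1,0,0.09,0,0,4,0],
    [1,0,0.09,0,0,4,0],
    [1,0,0.09,0,0,4,0],
    [1,0,0.09,0,0,4,0],
    [1,0,0.0,0,0,0,0]
  ]
}}

```text
time: 12.75
tool_pos: [0.5069, 0.054, 0.0988]
tool_rot: [0.674, -0.673, 0.215, -0.215]
contact_force: [-6.3, 5.1, 12.9]
gripper_width: 0.176
```

```bash
sed -i 's/s\["gripper_width"\].round(3)/s["gripper_width"]/' st.py; python3 st.py
```

```text
turn 32.0 z [0.50695 0.05396 0.09885] drop 0.75 exp 0.71 [-6.3  5.1 12.9] [ 0.71  1.19 -0.  ] -0.99 0.17553761394718412 tilt [-0.001  0.001]
```

Request:
{"name": "apply_moves", "arguments": {
  "moves": [
    [1,0,0.09,0,0,4,0],
    [1,0,0.09,0,0,4,0],
    [1,0,0.09,0,0,4,0],
    [1,0,0.09,0,0,4,0],
    [1,0,0.09,0,0,4,0],
    [1,0,0.09,0,0,4,0],
    [1,0,0.0,0,0,0,0]
  ]
}}

```text
time: 13.45
tool_pos: [0.507, 0.0541, 0.0983]
tool_rot: [0.614, -0.614, 0.351, -0.35]
contact_force: [-6.7, 5.3, 12.6]
gripper_width: 0.171
```

```bash
python3 st.py
```

```text
turn 56.0 z [0.50697 0.05406 0.09827] drop 1.33 exp 1.24 [-6.7  5.3 12.6] [ 0.78  1.19 -0.05] -0.57 0.17092579885282874 tilt [-0.001  0.001]
```

Request:
{"name": "apply_moves", "arguments": {
  "moves": [
    [1,0,0.1,0,0,4,0],
    [1,0,0.1,0,0,4,0],
    [1,0,0.1,0,0,4,0],
    [1,0,0.1,0,0,4,0],
    [1,0,0.1,0,0,4,0],
    [1,0,0.1,0,0,4,0],
    [1,0,0.1,0,0,4,0],
    [1,0,0,0,0,0,0]
  ]
}}

```text
time: 14.25
tool_pos: [0.5071, 0.0541, 0.0977]
tool_rot: [0.511, -0.511, 0.489, -0.488]
contact_force: [-5.4, 5.9, 12.3]
gripper_width: 0.173
```

```bash
python3 st.py
```

```text
turn 84.0 z [0.50708 0.05412 0.09767] drop 1.93 exp 1.87 [-5.4  5.9 12.3] [ 0.9   1.18 -0.06] -0.09 0.17285061501413715 tilt [-0.     0.002]
```

Request:
{"name": "apply_moves", "arguments": {
  "moves": [
    [1,0,0.15,0,0,4,0],
    [1,0,0.1,0,0,4,0],
    [1,0,0.1,0,0,4,0],
    [1,0,0.1,0,0,4,0],
    [1,0,0.1,0,0,4,0],
    [1,0,0.1,0,0,4,0],
    [1,0,0.1,0,0,4,0],
    [1,0,0,0,0,0,0]
  ]
}}

```text
time: 15.05
tool_pos: [0.5072, 0.0541, 0.097]
tool_rot: [0.378, -0.377, 0.598, -0.597]
contact_force: [-6.8, 5.3, 13.3]
gripper_width: 0.166
```

```bash
python3 st.py
```

```text
turn 112.0 z [0.50721 0.05411 0.09704] drop 2.56 exp 2.49 [-6.8  5.3 13.3] [ 0.9   1.17 -0.06] 0.4 0.16567351422417084 tilt [0.    0.002]
```

Request:
{"name": "apply_moves", "arguments": {
  "moves": [
    [1,0,0.1,0,0,4,0],
    [1,0,0.1,0,0,4,0],
    [1,0,0.1,0,0,4,0],
    [1,0,0.1,0,0,4,0],
    [1,0,0.1,0,0,4,0],
    [1,0,0,0,0,0,0]
  ]
}}

```text
time: 15.65
tool_pos: [0.5073, 0.0541, 0.0966]
tool_rot: [0.268, -0.268, 0.655, -0.654]
contact_force: [-5.3, 4.4, 14.4]
gripper_width: 0.175
```

```bash
python3 st.py
```

```text
turn 132.0 z [0.50732 0.05408 0.09662] drop 2.98 exp 2.93 [-5.3  4.4 14.4] [ 0.88  1.14 -0.09] 0.75 0.17516790329552676 tilt [0.    0.002]
```

Request:
{"name": "apply_moves", "arguments": {
  "moves": [
    [1,0,0.05,0,0,4,0],
    [1,0,0.08,0,0,4,0],
    [1,0,0.08,0,0,4,0],
    [1,0,0.08,0,0,4,0],
    [1,0,0.08,0,0,4,0],
    [1,0,0,0,0,0,0]
  ]
}}

```text
time: 16.25
tool_pos: [0.5074, 0.054, 0.0962]
tool_rot: [0.151, -0.15, 0.691, -0.69]
contact_force: [-5.7, 4.8, 12.7]
gripper_width: 0.172
```

```bash
python3 st.py
```

```text
turn 152.0 z [0.50737 0.05401 0.09619] drop 3.41 exp 3.37 [-5.7  4.8 12.7] [ 0.91  1.02 -0.02] 1.1 0.17230429248993323 tilt [0.001 0.001]
```

Request:
{"name": "apply_moves", "arguments": {
  "moves": [
    [1,0,0.09,0,0,4,0],
    [1,0,0.09,0,0,4,0],
    [1,0,0.09,0,0,4,0],
    [1,0,0.09,0,0,4,0],
    [1,0,0.09,0,0,4,0],
    [1,0,0,0,0,0,0]
  ]
}}

```text
time: 16.85
tool_pos: [0.5074, 0.054, 0.0957]
tool_rot: [0.028, -0.028, 0.707, -0.706]
contact_force: [-4.4, 3.9, 12.2]
gripper_width: 0.169
```

```bash
python3 st.py
```

```text
turn 172.0 z [0.5074  0.05395 0.09571] drop 3.89 exp 3.82 [-4.4  3.9 12.2] [0.81 1.04 0.01] 1.45 0.1687608524954827 tilt [0.001 0.001]
```

Request:
{"name": "apply_moves", "arguments": {
  "moves": [
    [1,0,0.12,0,0,4,0],
    [1,0,0.09,0,0,4,0],
    [1,0,0.09,0,0,4,0],
    [1,0,0.09,0,0,4,0],
    [1,0,0,0,0,0,0]
  ]
}}

```text
time: 17.35
tool_pos: [0.5074, 0.0539, 0.0954]
tool_rot: [-0.07, 0.071, 0.704, -0.703]
contact_force: [-5.7, 3.6, 13.3]
gripper_width: 0.167
```

```bash
python3 st.py
```

```text
turn 188.0 z [0.50742 0.05387 0.09537] drop 4.23 exp 4.17 [-5.7  3.6 13.3] [ 0.84  1.01 -0.11] 1.73 0.16741786442903733 tilt [0.001 0.001]
```

Request:
{"name": "apply_moves", "arguments": {
  "moves": [
    [1,0,0.09,0,0,4,0],
    [1,0,0.09,0,0,4,0],
    [1,0,0,0,0,0,0]
  ]
}}

```text
time: 17.65
tool_pos: [0.5074, 0.0538, 0.0952]
tool_rot: [-0.119, 0.119, 0.697, -0.697]
contact_force: [-6.1, 4.0, 13.3]
gripper_width: 0.17
```

```bash
python3 st.py
```

```text
turn 196.0 z [0.50742 0.05383 0.09519] drop 4.41 exp 4.35 [-6.1  4.  13.3] [ 0.77  1.01 -0.12] 1.87 0.16954746897789988 tilt [0.001 0.001]
```

Request:
{"name": "apply_moves", "arguments": {
  "moves": [
    [1,0,0.08,0,0,4,0],
    [1,0,0,0,0,0,0]
  ]
}}

```text
time: 17.85
tool_pos: [0.5074, 0.0538, 0.0951]
tool_rot: [-0.143, 0.144, 0.693, -0.692]
contact_force: [-4.9, 4.4, 13.5]
gripper_width: 0.169
```

```bash
python3 st.py
```

```text
turn 200.0 z [0.50742 0.05383 0.09511] drop 4.49 exp 4.44 [-4.9  4.4 13.5] [ 0.8   1.03 -0.04] 1.94 0.16915168401093336 tilt [0.001 0.001]
```

Request:
{"name": "apply_moves", "arguments": {
  "moves": [
    [1,0,0.08,0,0,3,0],
    [1,0,0,0,0,0,0]
  ]
}}

```text
time: 18.05
tool_pos: [0.5074, 0.0538, 0.0951]
tool_rot: [-0.161, 0.162, 0.689, -0.688]
contact_force: [-6.2, 4.1, 12.9]
gripper_width: 0.174
```

```bash
python3 st.py
```

```text
turn 203.0 z [0.50742 0.05382 0.0951 ] drop 4.50 exp 4.51 [-6.2  4.1 12.9] [ 0.79  1.05 -0.02] 1.99 0.17393029182430125 tilt [0.001 0.001]
```

The descent stopped at 4.50 mm, so the flange is down. I'll relax the press, open and retreat.

Request:
{"name": "apply_moves", "arguments": {
  "moves": [
    [1,0,-1,0,0,0,0],
    [1,0,-0.7,0,0,0,0],
    [-1,0,0,0,0,0,0],
    [-1,0,0,0,0,0,0],
    [-1,0,0,0,0,0,0],
    [-1,0,0,0,0,0,0],
    [-1,0,0,0,0,0,0],
    [-1,0,0,0,0,0,0],
    [-1,0,-10,0,0,0,0],
    [-1,0,-30,0,0,0,0],
    [-1,0,-30,0,0,0,0],
    [-1,0,-30,0,0,0,0],
    [-1,0,0,0,0,0,0],
    [-1,0,0,0,0,0,0],
    [-1,0,0,0,0,0,0]
  ]
}}

```text
time: 19.55
tool_pos: [0.5061, 0.0534, 0.1936]
tool_rot: [0.162, -0.161, -0.688, 0.689]
contact_force: [0.6, -0.0, 0.3]
gripper_width: 1.003
```

```bash
python3 - <<'E'
from h import *
s=manip.state(); im=manip.grab_frame("wrist"); print(s["tool_pos"],s["contact_force"],s["gripper_width"])
K,T=cam("wrist",s)
u,v=proj(K,T,(.5065,.0535,.0953)); a,b=int(max(u-100,0)),int(max(v-75,0)); print(u-a,v-b)
w=cv2.resize(im[b:b+150,a:a+200],None,fx=4,fy=4,interpolation=cv2.INTER_CUBIC)
cv2.imwrite("pics/w4.png",w); cv2.imwrite("pics/s4.png",manip.grab_frame("scene"))
E
```

```text
[0.50608609 0.05337728 0.19355124] [ 0.63807526 -0.0417234   0.26416815] 1.0030319000289436
100.84786545830667 75.47922860683022
```

View pics/w4.png

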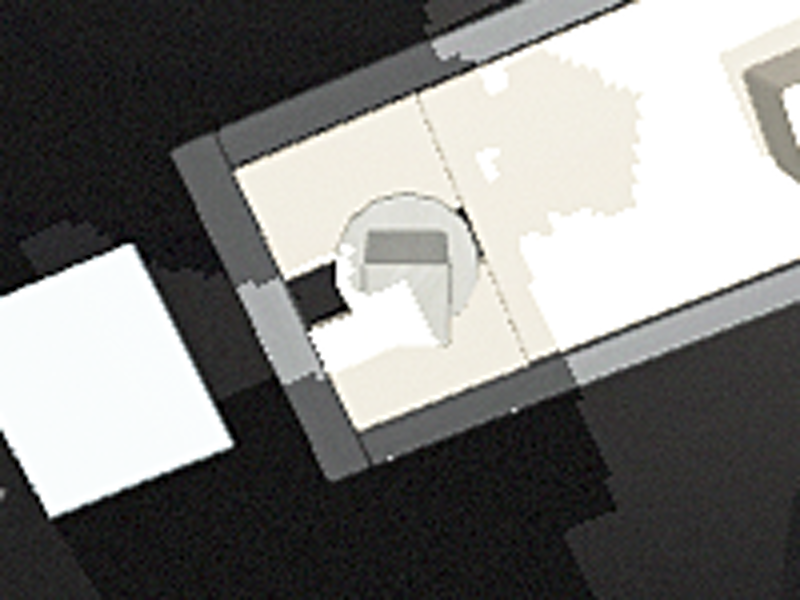

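View pics/s4.png

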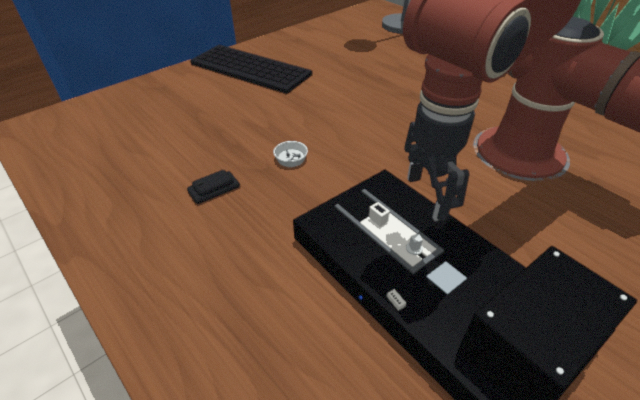

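The plate is against the stop bar. The head at crop (405,290) has turned with the tool, its flats now square to the image. The connector (396,299), mouse (213,186) and dish (290,154) are where they started, so I'm handing in.

```bash
python3 -c "
from plant import manip
print(manip.job_done())"
```

```text
the job is handed in; nothing more can be done
None
```

The nest plate is home and the screw is driven down. I released it and handed the job in at about 20 s on the robot's clock, but no verdict is reported.

- **Plate:** I slid it by its block until it stopped and the push force rose to 15 N. In the last wrist view it sits against the stop bar with its slot around the screw.
- **Screw:** I turned it 203° (3.54 rad) clockwise in one grasp, with the force between 12.2 and 14.4 N at every check. It advanced 4.50 mm, following a lead of about 8 mm per turn. I stopped when a further 3° brought almost no advance, which I took as the flange being down.
- **Release:** The gripper is open and about 100 mm clear of the screw, with contact force near 0.
- **Left alone:** The connector, mouse and dish look unmoved in the scene picture.

None of the checks failed or disagreed. The turn and drop figures come from the gripper's pose, since the screw itself can't be read directly. The last picture shows the head turned in line with the tool.

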